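Raise the lab jack to the touch-off rod

TASK

One of the two lab jacks has a steel rod with a round foot hanging over its platform. Turn that jack's knob clockwise to raise the platform until it just touches the rod's foot and takes the rod up: lifted a few millimetres off its seat, no more than about a centimetre. Then let go of the knob, and leave the other jack as it is.

Things in the scene. Friction and masses are not known exactly. Their poses are not given: they have to be found in the camera images.
- jack_knob_grip (a point): Knob of the jack under the rod: a black upright bar 44 mm long (x axis), 14 mm thick (y), 30 mm tall over a 44 mm disc, on a grey gearbox on the robot's side, 140 mm from the platform's centre. Point: on its upright axis, 87 mm above the worktop, 9 mm below the bar's top. Clockwise from above raises the platform 26 mm per rad, range 1.9 rad from the start; stiff (0.12 N m) and stays where left.
- jack_platform: Platform of that jack (the jack is fixed to the worktop): a steel plate 110 x 90 x 6 mm on scissor arms. Origin at the centre of its upper face, z up. It starts at the bottom, 70 mm above the worktop, and moves straight up as the knob turns.
- touch_rod: Loose upright steel rod, 60 mm long, 10 mm thick, about 0.12 kg, hanging by its brass collar (24 mm wide) in the hole of a clamp arm over the middle of the platform. Origin at the centre of the underside of its foot (22 mm disc), 9 to 28 mm above the platform at the start. Pushed from below it slides up freely. Its top and the arm stay below 175 mm; the post behind is 185 mm high.
- spare_platform: Platform of the other jack, of the same make, which has no rod above it; origin at the centre of its upper face. It is to stay down.

How it is judged:
By the outcome, as a careful person would: the job done as asked, in the order asked, and still so for the second after the job is handed in, with the robot touching nothing.
It also fails if it takes over 32 s, if anything falls off the work surface, if the arm or the gripper's body presses on something with over 40 N, if the wrist force passes 120 N, or if a joint passes its speed limit or range.

ROBOT

A 6-joint arm with a two-finger parallel gripper is mounted at the origin on a cart in front of the work surface, level with it; the furniture and walls round the work are solid. World frame = base frame: x ahead of the robot, y to its left, z up, the work surface at z = 0. Lengths are in m, angles in rad, forces in N, time in s.
With the tool pointing down it reaches from about 0.375 to 0.975 m from the base axis. Payload 3.8 kg.
Tool frame: the origin (TCP) lies on the centre line of the jaws, within the pads' length; the fingertips stand 19 mm ahead of it and the grasp point (between the pads) is the TCP (env.tcp_to_tips is the distance from the TCP to the fingertips, in m); z points along the fingers, y is the line along which they close (so a half turn about z gives the same grasp; the last joint's range is limited). The gripper opens to 88 mm and grips with 3 to 60 N. Pads are 18 mm wide; open, the fingers measure 123 mm over their backs; the gripper's body (75 mm by 187 mm) begins 45 mm behind the grasp point.
Start: joints at [1.22, 0.264, 1.604, -0, 1.274, -0.037], TCP at [0.208, 0.642, 0.258] pointing down, gripper open.
Joint ranges: [-2.63, 2.63], [-0.94, 2.18], [0.31, 2.57], [-1.31, 4.45], [0, 2.66], [-2.55, 2.55]. Speed limits (rad/s): [2.57, 2.57, 3.14, 3.14, 3.14, 3.14].

INTERFACE

Orientations are given as [roll, pitch, yaw] about the fixed x, y, z axes, in that order (R = Rz(yaw) Ry(pitch) Rx(roll)).
In Python, from workcell import state, viewer, env gives the robot as it stands.
- The arm moves only by the tool arm_command, never from a script. Its argument "series" is a list of rows, each an object of numbers: "wx", "wy", "wz": the turn, a rotation vector about the tool's x, y, z in degrees; "tx", "ty", "tz": the shift along the tool's x, y, z in cm; "claw": the opening, from 0 (shut) to 1 (fully open). A call has 1 to 5 rows; each row is the pose to reach, as a shift and turn from the pose commanded when the call began, along the tool's axes at that moment; what a row does not reach only later rows make up. A row lasts 1/10 s, in which the tool goes at most 50 mm and 8.59 degrees, less where a joint would pass 70% of its speed; a pose out of reach is approached as far as the arm can. A call with a gripper value outside its range is refused whole. The fingers move at their own pace and stop on an object; "newtons" is the grip in N (left out, the last holds). Time passes only in rows, so rows that repeat a pose let the fingers close. It gives the time, the measured TCP pose, the force, the opening and the grip force at its end, in the units of the state.
- state(): the state, without advancing time (a new reading comes with each control period).
- viewer.camera(name): name is "scene" or "top"; returns the picture (480x640x3 uint8, red, green, blue); there is no depth.
- viewer.camera_info(name): a dict with "mtx" (3x3 intrinsics, pixels), "k1" (the pictures are not rectified: a ray, as slopes to the right and down, at radius r is drawn at 1 + k1 r^2 times it, then the intrinsics apply), "position" and "orientation" of the camera in the world. Camera axes: x right, y up, looking along -z (the intrinsics and any distortion apply to the point x, -y, -z); pixel columns grow to the right and rows downward; lengths in m; the calibration is good to about 2 mm. A picture is of the moment at which its call begins. camera_info takes no time and is no camera call.
- env.job_done(): hands the job in; it is judged then, once.
The state is a dict: "t": time; "q": joint angles; "joint_vel": joint speeds; "tau": joint torques, N m; "eef_pos": TCP position; "eef_rot": TCP orientation; "contact_force": force on the tool from outside, world axes, zero at the start; "torque": the same for the moment, N m; "opening": finger opening in m; "grasp_force": force on a finger pad.
Only numpy, scipy, OpenCV 4.12 (cv2) and the standard library are available. Lean on these libraries where they do the work, as an engineer would, in place of code of your own. Each camera call takes 0.05 s, during which the arm holds its last target. There are 200 camera calls.

## Working session

There is one attempt and no reset: what is moved stays moved. The work goes in short steps, Python scripts to look and compute and a tool call to move; the robot and the scene stay as the last step left them, time stands still between calls to the robot, and variables do not carry over. Pictures are saved under pics/ and viewed, at most 10 in all, crops included, and the job is handed in when it is done.

Besides the shell and the picture viewer there is one more tool, called after "Emit:" as name(argument=value, ...), one argument or row to a line, values as JSON. arm_command: Moves the arm, as the interface text tells. Its arguments: {"type":"object","properties":{"series":{"type":"array"},"newtons":{"type":"number"}},"required":["series"]}

```bash
mkdir -p pics; python3 - <<'E'
from workcell import state, viewer, env
import cv2
for n in("scene","top"):
    cv2.imwrite(f"pics/{n}0.png",viewer.camera(n)[:,:,::-1]); print(viewer.camera_info(n))
s=state();print(s['t'],s['eef_pos'],s['eef_rot'],s['opening'],env.tcp_to_tips)
E
```

```text
{'mtx': array([[590.62165213,   0.        , 323.43706192],
       [  0.        , 590.62165213, 237.27656144],
       [  0.        ,   0.        ,   1.        ]]), 'k1': -0.17589791524122705, 'position': array([-0.01896177, -0.38213638,  0.60195753]), 'orientation': array([ 1.04385696, -0.01526154, -0.77907269])}
{'mtx': array([[486.73016884,   0.        , 315.15713166],
       [  0.        , 486.73016884, 243.44319391],
       [  0.        ,   0.        ,   1.        ]]), 'k1': 0.0028495056905722574, 'position': array([0.48636523, 0.1643618 , 1.0770603 ]), 'orientation': array([ 0.06499812, -0.00541856, -1.59411271])}
0.1 [0.20813173 0.64145683 0.2565096 ] [-3.13952744e+00 -1.01378259e-04  2.82782115e+00] 0.08849079321005833 0.019
```

View pics/scene0.png

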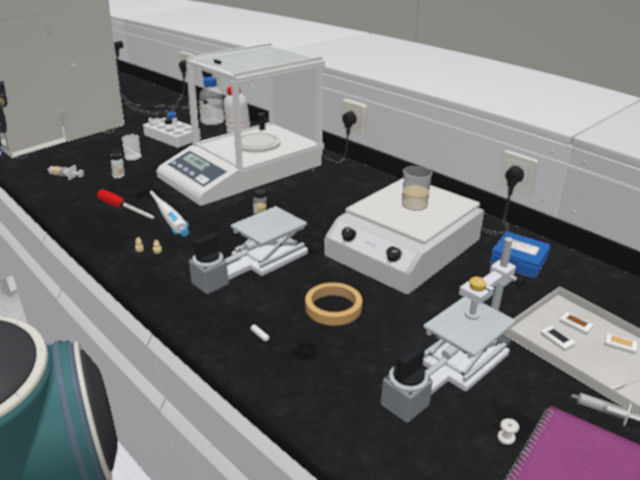

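View pics/top0.png

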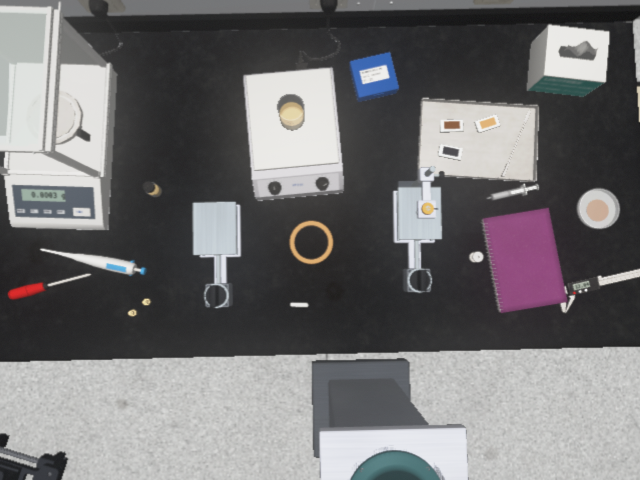

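The rod jack is the one on the right: in the top view its knob is near (418,281) and the brass collar near (428,209); in the scene view the knob is near (408,370). The spare jack's knob is near (216,294) in the top view. I'll zoom in on the rod jack.

```bash
python3 - <<'E'
import cv2,numpy as np
a=cv2.imread("pics/top0.png")[160:310,370:470]; b=cv2.imread("pics/scene0.png")[225:425,370:530]
a=cv2.resize(a,None,fx=4,fy=4,interpolation=cv2.INTER_CUBIC);b=cv2.resize(b,None,fx=2.4,fy=3*.8,interpolation=cv2.INTER_CUBIC)
c=np.zeros((600,800,3),np.uint8);c[:600,:400]=a;c[:480,400:784]=b
cv2.imwrite("pics/crop0.png",c)
E
```

```text
(no output)
```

View pics/crop0.png

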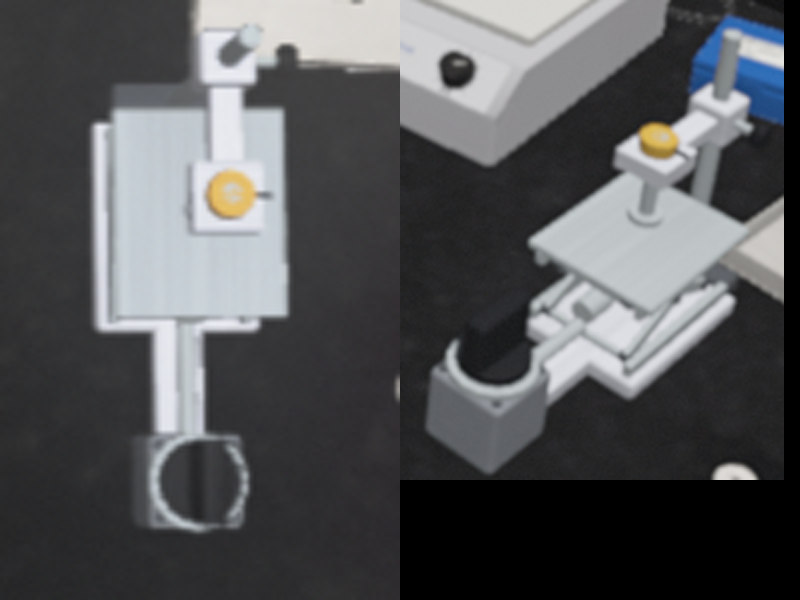

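```bash
cat > h.py <<'E'
import numpy as np,cv2
from scipy.spatial.transform import Rotation as R
from workcell import state, viewer, env
def ray(n,u,v):
    c=viewer.camera_info(n);K=c['mtx']
    x,y=cv2.undistortPoints(np.array([[[u,v]]],float),K,np.array([c['k1'],0,0,0.]))[0,0]
    return np.array(c['position']),R.from_euler('xyz',c['orientation']).apply([x,-y,-1])
def plane(n,u,v,z):
    p,d=ray(n,u,v);return p+d*(z-p[2])/d[2]
def tri(a,b):
    (p,d),(q,e)=ray('top',*a),ray('scene',*b)
    s=np.linalg.lstsq(np.c_[d,-e],q-p,rcond=None)[0]
    A,B=p+s[0]*d,q+s[1]*e;return (A+B)/2,np.linalg.norm(A-B)
def T(x,y):return 370+x/4-.4,160+y/4-.4
def S(x,y):return 370+(x-400)/2.4-.3,225+y/2.4-.3
def collar(n):
    im=cv2.cvtColor(viewer.camera(n),cv2.COLOR_RGB2HSV)
    m=cv2.inRange(im,(12,110,90),(32,255,255))
    w=np.zeros_like(m)
    if n=='top': w[190:230,410:445]=1
    else: w[255:305,455:505]=1
    m=cv2.moments(m*w,True);return m['m10']/max(m['m00'],1),m['m01']/max(m['m00'],1),m['m00']
E
python3 - <<'E'
from h import *
np.set_printoptions(precision=4,suppress=True)
print('knob top',plane('top',*T(199,481),.066),'scene',plane('scene',*S(497,352),.066))
P=[plane('top',*T(*c),.07) for c in((112,108),(284,108),(288,316),(112,318))];print(*P,np.mean(P,0))
a,b=collar('top'),collar('scene');print(a,b,tri(a[:2],b[:2]))
# foot centre in scene, against rod xy
r=tri(a[:2],b[:2])[0]
p,d=ray('scene',*S(645,218));k=np.dot(r[:2]-p[:2],d[:2])/np.dot(d[:2],d[:2]);print('foot',p+k*d)
s=state();print(s['t'],s['eef_pos'])
E
```

```text
knob top [ 0.4714 -0.0569  0.066 ] scene [ 0.4711 -0.0597  0.066 ]
[ 0.6669 -0.0177  0.07  ] [ 0.6649 -0.1077  0.07  ] [ 0.5558 -0.1055  0.07  ] [ 0.5569 -0.014   0.07  ] [ 0.6111 -0.0612  0.07  ]
(427.0, 208.125, 72.0) (476.687898089172, 283.0509554140127, 157.0) (array([ 0.6105, -0.0601,  0.1408]), np.float64(0.0010406889414627308))
foot [ 0.611  -0.061   0.0838]
0.2 [0.2082 0.6417 0.2569]
```

Emit:
arm_command(
  series=[
    {"tx": -3.1, "ty": -3.9, "wz": -3.6},
    {"tx": -6.2, "ty": -7.8, "wz": -7.2},
    {"tx": -9.3, "ty": -11.7, "wz": -10.8},
    {"tx": -12.4, "ty": -15.6, "wz": -14.4},
    {"tx": -15.5, "ty": -19.5, "wz": -18},
  ],
)

```text
invalid input
```

```bash
cat >> h.py <<'E'
def todo(tgt,yaw):
    s=state();r=R.from_euler('xyz',s['eef_rot'])
    g=R.from_euler('xyz',[np.pi,0,yaw])
    print('t',s['t'],'pos',np.round(s['eef_pos'],4),'q6',round(s['q'][5],3),'cm',np.round(r.inv().apply(np.array(tgt)-s['eef_pos'])*100,2),'deg',np.round((r.inv()*g).as_rotvec(True),2),'F',np.round(s['contact_force'],1),'open',round(s['opening'],4),round(s['grasp_force'],1))
E
python3 - <<'E'
from h import *
todo([.471,-.058,.257],np.pi)
im=cv2.imread("pics/scene0.png")
print('bar', plane('scene',*S(468,330),.096),plane('scene',*S(528,285),.096))
E
```

```text
t 0.2 pos [0.2082 0.6417 0.2569] q6 -0.037 cm [-46.59 -58.44   0.07] deg [ -0.08  -0.02 -17.98] F [0.2 0.3 0.3] open 0.0882 0.0
bar [ 0.44594908 -0.05641412  0.096     ] [ 0.49796507 -0.05641986  0.096     ]
```

Emit:
arm_command(
  series=[
    {"wx": 0, "wy": 0, "wz": -3.6, "tx": -3.1, "ty": -3.9, "tz": 0, "claw": 1},
    {"wx": 0, "wy": 0, "wz": -7.2, "tx": -6.2, "ty": -7.8, "tz": 0, "claw": 1},
    {"wx": 0, "wy": 0, "wz": -10.8, "tx": -9.3, "ty": -11.7, "tz": 0, "claw": 1},
    {"wx": 0, "wy": 0, "wz": -14.4, "tx": -12.4, "ty": -15.6, "tz": 0, "claw": 1},
    {"wx": 0, "wy": 0, "wz": -18, "tx": -15.5, "ty": -19.5, "tz": 0, "claw": 1},
  ],
)

```text
t: 0.7
eef_pos: [0.2958, 0.4068, 0.2575]
eef_rot: [-3.141, 0.0, -3.138]
contact_force: [0.0, 1.2, -0.3]
opening: 0.0882
grasp_force: 0.0
```

Emit:
arm_command(
  series=[
    {"wx": 0, "wy": 0, "wz": 0, "tx": -1.7, "ty": -4.6, "tz": 0, "claw": 1},
    {"wx": 0, "wy": 0, "wz": 0, "tx": -3.4, "ty": -9.2, "tz": 0, "claw": 1},
    {"wx": 0, "wy": 0, "wz": 0, "tx": -5.1, "ty": -13.8, "tz": 0, "claw": 1},
    {"wx": 0, "wy": 0, "wz": 0, "tx": -6.8, "ty": -18.4, "tz": 0, "claw": 1},
    {"wx": 0, "wy": 0, "wz": 0, "tx": -8.5, "ty": -23, "tz": 0, "claw": 1},
  ],
)

```text
t: 1.2
eef_pos: [0.3808, 0.1769, 0.2579]
eef_rot: [3.141, 0.001, -3.141]
contact_force: [0.9, 0.2, 0.3]
opening: 0.0882
grasp_force: 0.0
```

Emit:
arm_command(
  series=[
    {"wx": 0, "wy": 0, "wz": 0, "tx": -1.8, "ty": -4.6, "tz": 0, "claw": 1},
    {"wx": 0, "wy": 0, "wz": 0, "tx": -3.6, "ty": -9.2, "tz": 0, "claw": 1},
    {"wx": 0, "wy": 0, "wz": 0, "tx": -5.4, "ty": -13.8, "tz": 0, "claw": 1},
    {"wx": 0, "wy": 0, "wz": 0, "tx": -7.2, "ty": -18.4, "tz": 0, "claw": 1},
    {"wx": 0, "wy": 0, "wz": 0, "tx": -9, "ty": -22.8, "tz": 0, "claw": 1},
  ],
)

```text
t: 1.7
eef_pos: [0.471, -0.0515, 0.2579]
eef_rot: [-3.142, 0.001, 3.141]
contact_force: [0.7, 0.8, 0.5]
opening: 0.0879
grasp_force: 0.0
```

```bash
python3 - <<'E'
from h import *
todo([.471,-.058,.09],np.pi)
todo([.471,-.058,.09],np.pi)
a=viewer.camera('top')[160:310,350:490,::-1];b=viewer.camera('scene')[180:430,330:530,::-1]
c=np.zeros((600,800,3),np.uint8);c[:450,:420]=cv2.resize(a,None,fx=3,fy=3);c[:475,420:]=cv2.resize(b,None,fx=1.9,fy=1.9)
cv2.imwrite('pics/over.png',c)
E
```

```text
t 1.7 pos [ 0.471  -0.0515  0.2579] q6 -1.732 cm [ 1.000e-02 -6.500e-01  1.679e+01] deg [-0.    0.05 -0.02] F [0.7 0.8 0.5] open 0.0879 0.0
t 1.7 pos [ 0.471  -0.0515  0.2579] q6 -1.732 cm [ 1.000e-02 -6.500e-01  1.679e+01] deg [-0.    0.05 -0.02] F [0.7 0.8 0.5] open 0.0879 0.0
```

View pics/over.png

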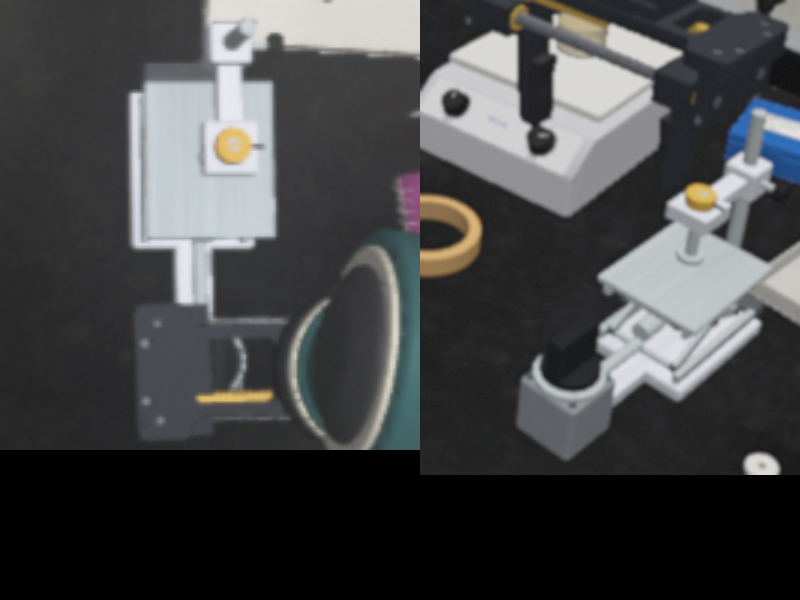

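The gripper is over the knob, with the bar upright and along x between the open fingers (top crop around (240,365)). The collar and foot can still be seen in the scene view, so I'll descend.

Emit:
arm_command(
  series=[
    {"wx": 0, "wy": 0, "wz": 0, "tx": 0, "ty": -0.6, "tz": 4, "claw": 1},
    {"wx": 0, "wy": 0, "wz": 0, "tx": 0, "ty": -0.6, "tz": 8, "claw": 0.6},
    {"wx": 0, "wy": 0, "wz": 0, "tx": 0, "ty": -0.6, "tz": 12, "claw": 0.6},
    {"wx": 0, "wy": 0, "wz": 0, "tx": 0, "ty": -0.6, "tz": 14.5, "claw": 0.6},
    {"wx": 0, "wy": 0, "wz": 0, "tx": 0, "ty": -0.6, "tz": 15.5, "claw": 0.6},
  ],
)

```text
t: 2.3
eef_pos: [0.4679, -0.0539, 0.0996]
eef_rot: [3.14, -0.006, -3.141]
contact_force: [-0.7, 0.1, 0.2]
opening: 0.0582
grasp_force: 0.0
```

Emit:
arm_command(
  series=[
    {"wx": 0, "wy": 0, "wz": 0, "tx": 0, "ty": 0, "tz": 0.5, "claw": 0.6},
    {"wx": 0, "wy": 0, "wz": 0, "tx": 0, "ty": 0, "tz": 1.0, "claw": 0.6},
    {"wx": 0, "wy": 0, "wz": 0, "tx": 0, "ty": 0, "tz": 1.0, "claw": 0.6},
  ],
)

```text
t: 2.6
eef_pos: [0.4716, -0.0551, 0.0935]
eef_rot: [-3.141, 0.002, -3.141]
contact_force: [-0.0, -0.0, -0.8]
opening: 0.053
grasp_force: 0.0
```

```bash
python3 - <<'E'
from h import *
todo([.471,-.058,.09],np.pi)
a=viewer.camera('top')[230:330,370:470,::-1];b=viewer.camera('scene')[180:430,330:530,::-1]
c=np.zeros((600,800,3),np.uint8);c[:400,:400]=cv2.resize(a,None,fx=4,fy=4);c[:475,420:]=cv2.resize(b,None,fx=1.9,fy=1.9)
cv2.imwrite('pics/down.png',c);print(collar('scene'))
E
```

```text
t 2.6 pos [ 0.4716 -0.0551  0.0935] q6 -1.74 cm [ 0.06 -0.29  0.35] deg [-0.01  0.09  0.03] F [-0.  -0.  -0.8] open 0.053 0.0
(476.6516129032258, 283.05806451612904, 155.0)
```

View pics/down.png

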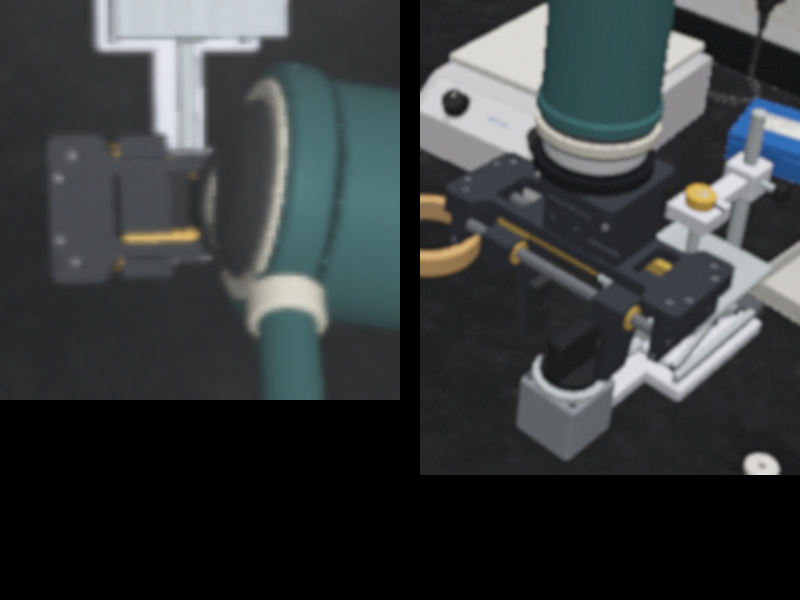

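The fingers straddle the bar and the collar can still be seen at (476.7,283.1) in the scene view. I'll centre and close.

Emit:
arm_command(
  series=[
    {"wx": 0, "wy": 0, "wz": 0, "tx": 0, "ty": -0.2, "tz": 0.4, "claw": 0.6},
    {"wx": 0, "wy": 0, "wz": 0, "tx": 0, "ty": -0.2, "tz": 0.4, "claw": 0.3},
    {"wx": 0, "wy": 0, "wz": 0, "tx": 0, "ty": -0.2, "tz": 0.4, "claw": 0},
    {"wx": 0, "wy": 0, "wz": 0, "tx": 0, "ty": -0.2, "tz": 0.4, "claw": 0},
    {"wx": 0, "wy": 0, "wz": 0, "tx": 0, "ty": -0.2, "tz": 0.4, "claw": 0},
  ],
  newtons=30,
)

```text
t: 3.25
eef_pos: [0.4708, -0.0573, 0.0887]
eef_rot: [-3.142, -0.0, -3.141]
contact_force: [0.5, -1.3, -0.1]
opening: 0.0227
grasp_force: 0.0
```

Emit:
arm_command(
  series=[
    {"wx": 0, "wy": 0, "wz": 0, "tx": 0, "ty": 0, "tz": 0, "claw": 0},
    {"wx": 0, "wy": 0, "wz": 0, "tx": 0, "ty": 0, "tz": 0, "claw": 0},
    {"wx": 0, "wy": 0, "wz": 0, "tx": 0, "ty": 0, "tz": 0, "claw": 0},
    {"wx": 0, "wy": 0, "wz": 0, "tx": 0, "ty": 0, "tz": 0, "claw": 0},
  ],
  newtons=50,
)

```text
t: 3.65
eef_pos: [0.4708, -0.0576, 0.0888]
eef_rot: [-3.141, 0.0, 3.142]
contact_force: [-0.1, -4.0, 0.8]
opening: 0.0136
grasp_force: 50.0
```

Emit:
arm_command(
  series=[
    {"wx": 0, "wy": 0, "wz": 6, "tx": 0, "ty": 0, "tz": 0, "claw": 0},
    {"wx": 0, "wy": 0, "wz": 12, "tx": 0, "ty": 0, "tz": 0, "claw": 0},
    {"wx": 0, "wy": 0, "wz": 18, "tx": 0, "ty": 0, "tz": 0, "claw": 0},
    {"wx": 0, "wy": 0, "wz": 24, "tx": 0, "ty": 0, "tz": 0, "claw": 0},
    {"wx": 0, "wy": 0, "wz": 24, "tx": 0, "ty": 0, "tz": 0, "claw": 0},
  ],
)

```text
t: 4.15
eef_pos: [0.4709, -0.0573, 0.0888]
eef_rot: [-3.141, 0.0, 2.723]
contact_force: [-0.3, -2.4, -0.7]
opening: 0.0137
grasp_force: 50.0
```

```bash
python3 - <<'E'
from h import *
todo([.471,-.058,.09],np.pi)
print(collar('scene'))
b=viewer.camera('scene')[230:350,400:540,::-1]
cv2.imwrite('pics/t1.png',cv2.resize(b,None,fx=4,fy=4,interpolation=cv2.INTER_CUBIC))
E
```

```text
t 4.15 pos [ 0.4709 -0.0573  0.0888] q6 -1.326 cm [-0.04 -0.06 -0.12] deg [-1.000e-02  2.000e-02 -2.396e+01] F [-0.3 -2.4 -0.7] open 0.0137 50.0
(476.65384615384613, 283.0576923076923, 156.0)
```

View pics/t1.png

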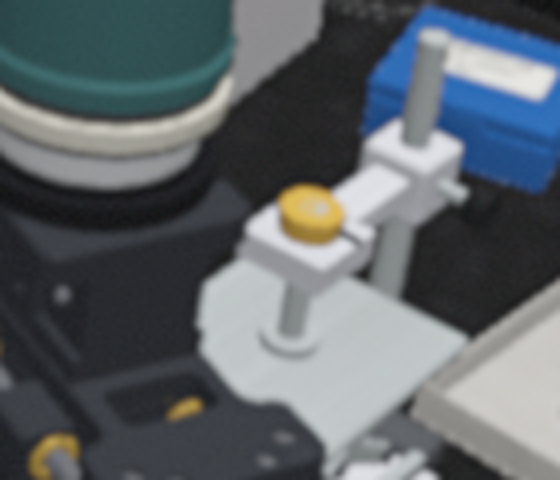

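The platform has risen and the foot sits just above it at crop (288,340). The collar hasn't moved, so I'll continue in small steps.

Emit:
arm_command(
  series=[
    {"wx": 0, "wy": 0, "wz": 3, "tx": 0, "ty": 0, "tz": 0, "claw": 0},
    {"wx": 0, "wy": 0, "wz": 6, "tx": 0, "ty": 0, "tz": 0, "claw": 0},
    {"wx": 0, "wy": 0, "wz": 9, "tx": 0, "ty": 0, "tz": 0, "claw": 0},
    {"wx": 0, "wy": 0, "wz": 9, "tx": 0, "ty": 0, "tz": 0, "claw": 0},
  ],
)

```text
t: 4.65
eef_pos: [0.4709, -0.0572, 0.0888]
eef_rot: [3.141, 0.0, 2.568]
contact_force: [0.4, -2.6, -0.7]
opening: 0.0131
grasp_force: 50.0
```

```bash
python3 - <<'E'
from h import *
c=collar('scene');print(c)
todo([.471,-.058,.09],np.pi)
# px per mm of collar rise
import itertools
f=lambda z:(lambda i,P:cv2.projectPoints(P[None],*(lambda M:(cv2.Rodrigues(M)[0],-M@i['position']))(np.diag([1,-1,-1])@R.from_euler('xyz',i['orientation']).as_matrix().T),i['mtx'],np.array([i['k1'],0,0,0.]))[0][0,0])(viewer.camera_info('scene'),np.array([.6105,-.0601,z]))
print((f(.151)-f(.141))/10)
E
```

```text
(477.1210191082803, 281.78980891719743, 157.0)
t 4.7 pos [ 0.471  -0.0572  0.0888] q6 -1.171 cm [-0.05 -0.06 -0.12] deg [ 0.000e+00  2.000e-02 -3.283e+01] F [ 1.4 -2.   0.2] open 0.0138 50.0
[ 0.10796691 -0.59400828]
```

The collar has risen 1.3 px, about 2.1 mm. I'll turn about 6.5° more, aiming for about 5 mm.

Emit:
arm_command(
  series=[
    {"wx": 0, "wy": 0, "wz": 3, "tx": 0, "ty": 0, "tz": 0, "claw": 0},
    {"wx": 0, "wy": 0, "wz": 6.5, "tx": 0, "ty": 0, "tz": 0, "claw": 0},
    {"wx": 0, "wy": 0, "wz": 6.5, "tx": 0, "ty": 0, "tz": 0, "claw": 0},
    {"wx": 0, "wy": 0, "wz": 6.5, "tx": 0, "ty": 0, "tz": 0, "claw": 0},
  ],
)

```text
t: 5.1
eef_pos: [0.471, -0.0571, 0.0888]
eef_rot: [3.141, 0.0, 2.455]
contact_force: [1.4, -1.6, -0.9]
opening: 0.0135
grasp_force: 50.0
```

```bash
python3 - <<'E'
from h import *
print(collar('scene'))
todo([.471,-.058,.09],np.pi)
E
```

```text
(477.38461538461536, 280.1065088757396, 169.0)
t 5.15 pos [ 0.471  -0.0572  0.0888] q6 -1.057 cm [-0.05 -0.07 -0.12] deg [ 2.000e-02  3.000e-02 -3.937e+01] F [ 1.5 -1.8 -0.4] open 0.0135 50.0
```

The lift is about 5 mm. I'll release and go up.

Emit:
arm_command(
  series=[
    {"wx": 0, "wy": 0, "wz": 0, "tx": 0, "ty": 0, "tz": 0, "claw": 0.6},
    {"wx": 0, "wy": 0, "wz": 0, "tx": 0, "ty": 0, "tz": 0, "claw": 0.6},
    {"wx": 0, "wy": 0, "wz": 0, "tx": 0, "ty": 0, "tz": 0, "claw": 0.6},
    {"wx": 0, "wy": 0, "wz": 0, "tx": 0, "ty": 0, "tz": 0, "claw": 0.6},
    {"wx": 0, "wy": 0, "wz": 0, "tx": 0, "ty": 0, "tz": 0, "claw": 0.6},
  ],
)

```text
t: 5.65
eef_pos: [0.4707, -0.0571, 0.0887]
eef_rot: [3.142, -0.0, 2.453]
contact_force: [-1.4, 0.2, -0.6]
opening: 0.0514
grasp_force: 0.0
```

Emit:
arm_command(
  series=[
    {"wx": 0, "wy": 0, "wz": 0, "tx": 0, "ty": 0, "tz": -2, "claw": 0.6},
    {"wx": 0, "wy": 0, "wz": 0, "tx": 0, "ty": 0, "tz": -5, "claw": 0.6},
    {"wx": 0, "wy": 0, "wz": 0, "tx": 0, "ty": 0, "tz": -9, "claw": 0.6},
    {"wx": 0, "wy": 0, "wz": 0, "tx": 0, "ty": 0, "tz": -12, "claw": 0.6},
    {"wx": 0, "wy": 0, "wz": 0, "tx": 0, "ty": 0, "tz": -14, "claw": 0.6},
  ],
)

```text
t: 6.15
eef_pos: [0.4718, -0.0574, 0.2316]
eef_rot: [3.14, 0.003, 2.453]
contact_force: [1.0, -0.6, 0.2]
opening: 0.0529
grasp_force: 0.0
```

```bash
python3 - <<'E'
from h import *
print(collar('scene'))
todo([.471,-.058,.09],np.pi)
b=viewer.camera('scene')[200:430,150:540,::-1]
cv2.imwrite('pics/end.png',cv2.resize(b,None,fx=2,fy=2,interpolation=cv2.INTER_CUBIC))
E
```

```text
(477.52601156069363, 280.08670520231215, 173.0)
t 6.2 pos [ 0.4734 -0.0576  0.2345] q6 -1.055 cm [ 0.26 -0.24 14.45] deg [  0.08   0.46 -39.47] F [ 1.  -0.8  0.6] open 0.0531 0.0
```

View pics/end.png

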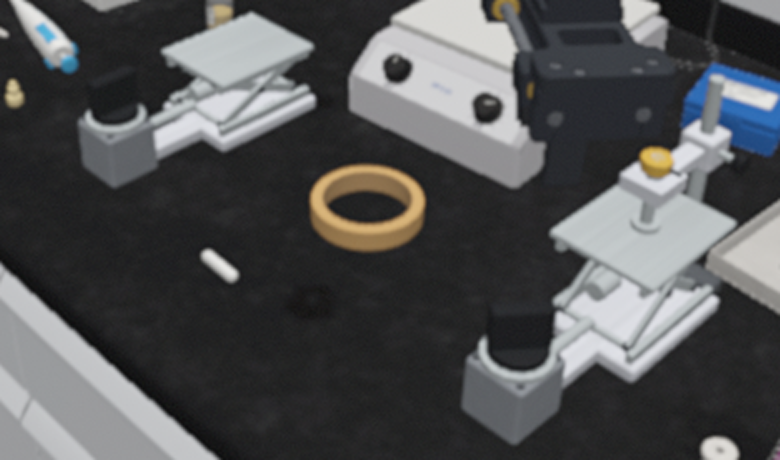

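The knob stayed turned at crop (520,325). The rod is up, with its collar clear of the clamp arm at (656,160) and its foot on the platform at (646,222). The spare jack is still down.

```bash
python3 -c "
from workcell import env
print(env.job_done())"
```

```text
the job is handed in; nothing more can be done
None
```

The rod is lifted about 5 mm off its seat (measured in the scene camera), the knob is released with the gripper clear above it, the spare jack was not touched, and the job was handed in at about 6 s.

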